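# Tip the gearbox cover into its fixture and flip the hold-down over it

### The job

The cast gearbox cover stands on edge in the holding fixture: push it over with the fingertips so that it lands open side down and lies flat on the rubber pad between the two guide rails. Then push the fixture's hinged hold-down arm over from behind, so that it comes down with its rubber pad resting on the back of the cover. Only push: do not grip, lift or carry anything, and leave the other parts on the bench where they are.

Things in the scene. Friction and masses are not known exactly. Their poses are not given: they have to be found in the camera images.
- fixture: holding fixture fixed to the bench, dark steel base 300 x 220 x 12 mm. Origin: centre of its underside, on the bench; z up; x along the long side, from the end where the cover stands to the end with the hold-down arm. Two blue hinge cheeks, tops 78 mm above the bench, stand at x 77 to 103 mm, |y| 17 to 27 mm
- nest (a point): middle of the place where the tipped cover belongs (fixture x -10, y 0 mm), on top of the 3 mm rubber pad, 15 mm above the bench; the pad covers fixture x -130 to 60, y -75 to 75 mm. Two aluminium guide rails, 12 mm wide, centred 85 mm to either side of this point, run along the fixture's x from -70 to 50 mm, tops 26 mm above the bench
- cover: pan-shaped cast aluminium gearbox cover, 0.45 to 0.8 kg, standing on its 140 mm edge on the pad: 140 mm wide (own y), 120 tall (z), 40 thick (x). Origin: centre of its underside as it stands. Its x axis points out of the open, flanged side, to the hold-down arm (within 4 degrees of the fixture's x): it must tip that way, x axis ending straight down. Lying, its back is 55 mm above the bench
- cover_back (a point): middle of the cover's closed back (own x -20, y 0, z 60 mm). The back is 116 mm wide and 105 mm tall; two upright ribs, 4 mm proud, run up it at own y -32 and 32 mm, plain between them. The cover stands freely: pushed high on the back, it tips about its lower front edge and falls of itself past about 25 degrees of lean
- cover_foot (a point): middle of the cover's lower front edge, the one it tips about (own x 20, y 0, z 0 mm)
- cover_mid (a point): middle of the cover (own x 0, y 0, z 60 mm)
- holddown (a joint): hinge angle of the hold-down arm, rad, about the fixture's y axis: 0 = closed, level, pointing to the fixture's -x over the lying cover; 1.57 = straight up; starts at 1.67 to 1.97, leaning away from the cover; stop at 2.15. The hinge is stiff: the arm stays where it is left up to about 0.4 rad either side of upright; below about 1 rad it drops of itself onto the cover
- clamp_hinge (a point): middle of the hold-down's hinge axis: fixture x 90, y 0 mm, 67 mm above the bench
- clamp_tip (a point): end of the hold-down arm, on the bar's centre line: a steel bar, 0.2 kg, 105 mm long from the hinge, 26 mm wide, 10 mm thick, with a rubber pad 20 mm across and 7 mm thick under its free end, 92 mm from the hinge (the pad faces the cover; the plain back faces away from it)
- bearing: ball-bearing ring, 42 mm across, 14 mm high, lying on a corner of the fixture base; a bystander; origin at the centre of its underside
- socket: steel wrench socket, 28 mm across, 42 mm tall, standing on a corner of the fixture base; a bystander; origin at the centre of its underside
- gear: steel gear, 78 mm across, 32 mm high, lying on the bench just past the corner of the fixture; a bystander; origin at the centre of its underside
- drift: brass drift, a rod 22 mm across and 120 mm tall, standing on the bench just past the corner of the fixture; a bystander; origin at the centre of its underside
- screwdriver: screwdriver lying on the bench along the fixture's far long side; a bystander
- spray_can: spray can, 66 mm across, 190 mm tall, standing on the bench to the right; a bystander; origin at the centre of its underside
- wrench: wrench lying on the bench to the left; a bystander
- jar: jar, 70 mm across, 80 mm tall, standing on the bench to the left; a bystander; origin at the centre of its underside

How it is judged:
By the outcome, as a careful person would: the job done as asked, in the order asked, and still so for the second after the job is handed in, with the robot touching nothing.
It also fails if it takes over 45 s, if anything falls off the work surface, if the arm or the gripper's body presses on something with over 40 N, if the wrist force passes 120 N, or if a joint passes its speed limit or range.

### The arm

A 6-joint arm with a two-finger parallel gripper is mounted at the origin on the work surface. World frame = base frame: x ahead of the robot, y to its left, z up, the work surface at z = 0. Lengths are in mm, angles in rad, forces in N, time in s.
With the tool pointing down it reaches from about 300 to 775 mm from the base axis. Payload 14.6 kg.
Tool frame: the origin (TCP) lies between the finger pads; the fingertips stand 19 mm ahead of it and the grasp point (between the pads) is the TCP (manip.tcp_to_tips is the distance from the TCP to the fingertips, in mm); x points along the fingers, z is the direction in which the jaws open and shut, and the axes are right-handed (so a half turn about x gives the same grasp; the last joint's range is limited). The gripper opens to 94 mm and grips with 3 to 60 N. Pads are 16 mm wide; open, the fingers measure 119 mm over their backs; the gripper's body (75 mm by 177 mm) begins 78 mm behind the grasp point.
Start: joints at [-1.179, 0.3, 1.521, -0, 1.321, -0.067], TCP at [243.572, -493.115, 196.646] pointing down, gripper open.
Joint ranges: [-3.03, 3.03], [-0.79, 2.21], [0.23, 2.52], [-1.04, 4.18], [0, 3.07], [-2.55, 2.55]. Speed limits (rad/s): [2.22, 2.22, 2.57, 3.14, 3.14, 3.14].

### API

Orientations are given as [roll, pitch, yaw] about the fixed x, y, z axes, in that order (R = Rz(yaw) Ry(pitch) Rx(roll)).
In Python, from cell import manip gives the robot as it stands.
- The arm moves only by the tool jog_arm, never from a script. Its argument "moves" is a list that holds one entry, the list of rows, each a list of 6 numbers: the shift along the world's x, y, z in mm, then the turn, a rotation vector about the world's x, y, z in degrees. In form: [[[dx, dy, dz, wx, wy, wz], ...]]. A call has 1 to 5 rows; each row shifts and turns the pose as measured when the row begins; what a row does not reach is not made up. A row lasts 1/10 s, in which the tool goes at most 50 mm and 8.59 degrees, less where a joint would pass 70% of its speed; a pose out of reach is approached as far as the arm can. A call is refused whole if a number of a shift passes 50 or a number of a turn 8.59, either way. A call with a gripper value outside its range is refused whole. "gripper" is the opening, from -1 (shut) to 1 (fully open), set as the call begins (left out, the last holds). The fingers move at their own pace and stop on an object; "squeeze" is the grip in N (left out, the last holds). Time passes only in rows, so rows that do not move let the fingers close. It gives the time, the measured TCP pose, the force and the opening at its end, in the units of the state.
- manip.read_state(): the state, without advancing time (a new reading comes with each control period).
- manip.camera(name): name is "scene" or "top" or "wrist"; returns (picture, depth): 480x640x3 uint8, blue, green, red; 480x640 float32, mm along the optical axis (not along the pixel's ray), 0 where there is no reading.
- manip.camera_params(name): a dict with "fx", "fy", "cx", "cy" (pixels), "rvec" (rotation vector, rad) and "tvec" (3), from world to camera coordinates, as OpenCV has them. Camera axes: x right, y down, z forward; pixel columns grow to the right and rows downward; lengths in mm; the calibration is good to about 2 mm. A picture is of the moment at which its call begins: read the wrist's pose just before it. camera_params takes no time and is no camera call; for the wrist camera it gives the pose at the moment of the call.
- manip.sign_off(): hands the job in, once; it reports no verdict.
The state is a dict: "clock": time; "joints": joint angles; "qd": joint speeds; "effort": joint torques, N m; "eef_pos": TCP position; "eef_rot": TCP orientation; "wrist_force": force on the tool from outside, world axes, zero at the start; "moment": the same for the moment, N m; "finger_gap": finger opening in mm.
Only numpy, scipy, OpenCV 4.12 (cv2) and the standard library are available. Lean on these libraries where they do the work, as an engineer would, in place of code of your own. Each camera call takes 0.05 s, during which the arm holds its last target. There are 200 camera calls.

## Working session

There is one attempt and no reset: what is moved stays moved. The work goes in short steps, Python scripts to look and compute and a tool call to move; the robot and the scene stay as the last step left them, time stands still between calls to the robot, and variables do not carry over. Pictures are saved under pics/ and viewed, about 8 in all and at most 12, crops included, and the job is handed in when it is done.

Besides the shell and the picture viewer there is one more tool, called after "Emit:" by a JSON object that holds its "api" and its "payload", one argument or row to a line. jog_arm: Moves the arm, as the interface text tells. Its arguments: {"type":"object","properties":{"moves":{"type":"array","items":{"type":"array","items":{"type":"array","items":{"type":"number"}}}},"gripper":{"type":"number"},"squeeze":{"type":"number"}},"required":["moves"]}

```bash
mkdir -p pics; ls; cat > h.py <<'E'
import numpy as np, cv2
from cell import manip
def snap(name,fn=None):
    P=manip.camera_params(name); im,d=manip.camera(name)
    if fn: cv2.imwrite('pics/'+fn,im)
    return im,d,P
def cloud(d,P):
    R=cv2.Rodrigues(np.array(P['rvec'],float))[0]; t=np.array(P['tvec'],float).ravel()
    v,u=np.mgrid[:480,:640]
    c=np.dstack([(u-P['cx'])/P['fx']*d,(v-P['cy'])/P['fy']*d,d])
    w=(c-t)@R
    w[d<=0]=np.nan
    return w
E
python3 - <<'E'
from h import *
for n in('scene','top'):
    im,d,P=snap(n,n+'0.png'); np.savez(n+'0.npz',im=im,w=cloud(d,P))
    print(n,P)
print(manip.read_state())
E
```

```text
pics
scene {'fx': 514.1809350410043, 'fy': 514.1809350410043, 'cx': 314.6515609319284, 'cy': 228.04573577243548, 'rvec': array([ 2.20538755,  0.96082994, -0.39300606]), 'tvec': array([-371.03455352, -244.91859434, 1488.75879929])}
top {'fx': 623.7542427644281, 'fy': 623.7542427644281, 'cx': 308.7141944058759, 'cy': 241.91481396847823, 'rvec': array([ 2.1668467 , -2.17039637,  0.10632558]), 'tvec': array([   6.23951767,  567.86515073, 1837.95907087])}
{'clock': 0.1, 'joints': array([-1.17861260e+00,  3.00412156e-01,  1.52149331e+00,  2.57185285e-05,
        1.32071934e+00, -6.66124448e-02]), 'qd': array([ 0.00037584,  0.001903  , -0.00124388,  0.00050107, -0.00066841,
        0.00046227]), 'effort': array([ 1.07043561e-03, -5.32642722e+01, -3.53285050e+01,  7.09787384e-02,
        2.35055108e-02, -4.62749676e-05]), 'eef_pos': array([ 243.48388996, -492.90223642,  196.15580267]), 'eef_rot': array([3.05084901, 1.56976387, 1.93884248]), 'wrist_force': array([ 0.6209002 , -0.88955925,  0.20116918]), 'moment': array([0.020102  , 0.05760884, 0.00557581]), 'finger_gap': 94.18160330734304}
```

View pics/scene0.png

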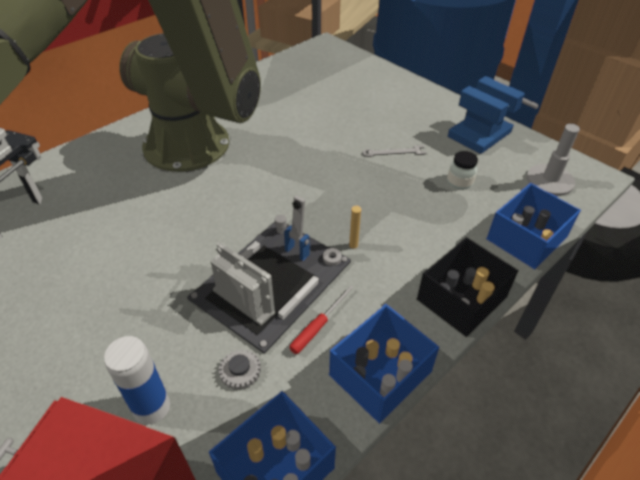

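View pics/top0.png

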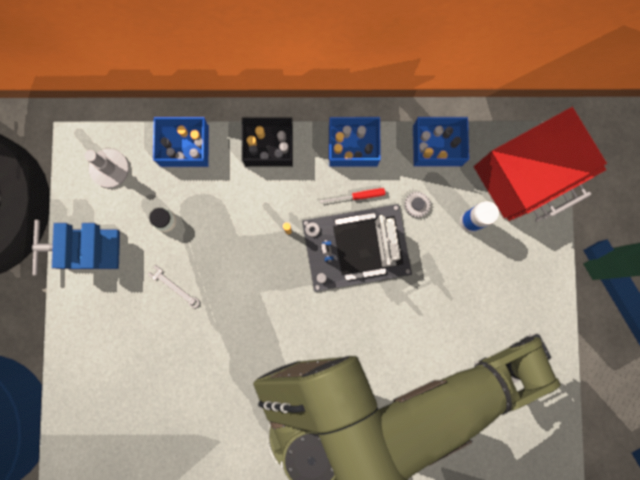

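The top view shows the fixture with corners at about (302,220), (398,204), (411,278) and (316,292). The cover stands at its right end (~390,240), the arm is at ~(328,250), and fixture +x points to image left (world +y).

```bash
cat > meas.py <<'E'
from h import *
def ray(P,px,z):
    R=cv2.Rodrigues(np.array(P['rvec'],float))[0]; t=np.array(P['tvec'],float).ravel()
    px=np.atleast_2d(px); r=np.c_[(px[:,0]-P['cx'])/P['fx'],(px[:,1]-P['cy'])/P['fy'],np.ones(len(px))]@R
    c=-t@R; return c+r*((z-c[2])/r[:,2])[:,None]
E
python3 - <<'E'
from meas import *
f=np.load('top0.npz'); im=f['im']; w=f['w']; P=manip.camera_params('top')
g=im.max(2).astype(int)
m=np.zeros(g.shape,np.uint8); m[195:300,295:420]=(g<95)[195:300,295:420]
n,l,s,c=cv2.connectedComponentsWithStats(m); k=1+s[1:,4].argmax(); print(s[k],c[k])
pts=np.argwhere(l==k)[:,::-1].astype(np.float32)
wp=ray(P,pts,12)[:,:2].astype(np.float32)
r=cv2.minAreaRect(wp); print('dark rect',r)
z=w[...,2]
sub=w[195:300,295:420].reshape(-1,3); sub=sub[np.isfinite(sub[:,2])]
b=sub[(sub[:,2]>5)]; print(np.histogram(b[:,2],bins=[5,9,13,17,22,28,40,60,80,100,115,125,140,160,180]))
hi=sub[(sub[:,2]>105)]; 
print('bench z',np.median(w[300:330,300:350,2]))
for q in hi[::3]: print(q.round(0),end=' ')
s=cv2.resize(im[180:310,280:440],None,fx=5,fy=5,interpolation=cv2.INTER_CUBIC)[:600]
f2=np.load('scene0.npz'); t=cv2.resize(f2['im'][180:400,170:390],None,fx=2.7,fy=2.7,interpolation=cv2.INTER_CUBIC)
cv2.imwrite('pics/c1.png',s); cv2.imwrite('pics/c2.png',t)
E
```

```text
[ 295  210  118   79 3994] [355.79394091 252.46469705]
dark rect ((540.81201171875, -129.02760314941406), (225.6502227783203, 321.5594787597656), 13.465459823608398)
(array([1458, 1837, 1652, 1281,  563,  300,   92,   83,   39,   69,  344,
        223,   15,   60]), array([  5,   9,  13,  17,  22,  28,  40,  60,  80, 100, 115, 125, 140,
       160, 180]))
bench z nan
[ 634. -195.  130.] [ 632. -195.  125.] [ 631. -203.  132.] [ 631. -194.  108.] [ 628. -200.  132.] [ 629. -209.  125.] [ 625. -200.  132.] [ 626. -232.  124.] [ 621. -199.  139.] [ 623. -209.  131.] [ 623. -217.  129.] [ 624. -227.  117.] [ 624. -235.  123.] [ 620. -201.  127.] [ 621. -210.  119.] [ 621. -219.  118.] [ 621. -227.  121.] [ 622. -236.  114.] [ 616. -200.  134.] [ 618. -209.  124.] [ 618. -218.  120.] [ 619. -227.  116.] [ 618. -236.  119.] [ 613. -199.  140.] [ 616. -210.  114.] [ 616. -219.  118.] [ 615. -227.  121.] [ 615. -235.  121.] [ 611. -203.  132.] [ 613. -214.  113.] [ 612. -221.  125.] [ 612. -230.  121.] [ 610. -198.  120.] [ 608. -205.  135.] [ 610. -216.  118.] [ 609. -224.  122.] [ 610. -23
[... 3220 characters left out ...]
 [ 523. -216.  130.] [ 523. -225.  125.] [ 524. -234.  121.] [ 523. -241.  128.] [ 521. -211.  126.] [ 520. -218.  132.] [ 521. -229.  118.] [ 521. -237.  118.] [ 521. -246.  115.] [ 518. -211.  120.] [ 517. -217.  139.] [ 518. -229.  118.] [ 518. -237.  118.] [ 518. -245.  120.] [ 515. -212.  117.] [ 514. -218.  135.] [ 516. -229.  115.] [ 515. -236.  128.] [ 515. -246.  116.] [ 513. -212.  114.] [ 511. -218.  136.] [ 513. -228.  118.] [ 512. -236.  124.] [ 512. -245.  122.] [ 509. -213.  132.] [ 508. -221.  134.] [ 510. -232.  110.] [ 506. -212.  133.] [ 506. -221.  135.] [ 504. -214.  122.] [ 503. -221.  128.] [ 500. -215.  134.] [ 501. -225.  125.] [ 497. -214.  142.] [ 496. -215.  113.]
```

View pics/c1.png

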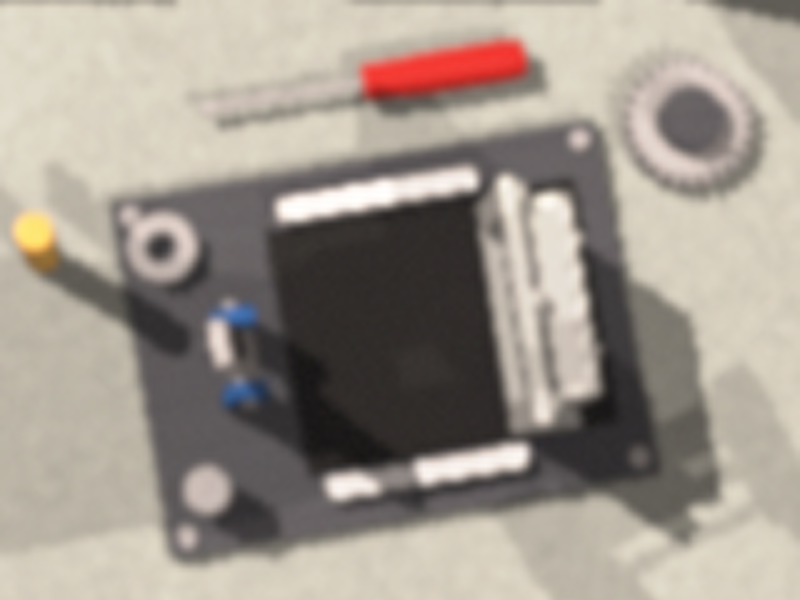

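View pics/c2.png

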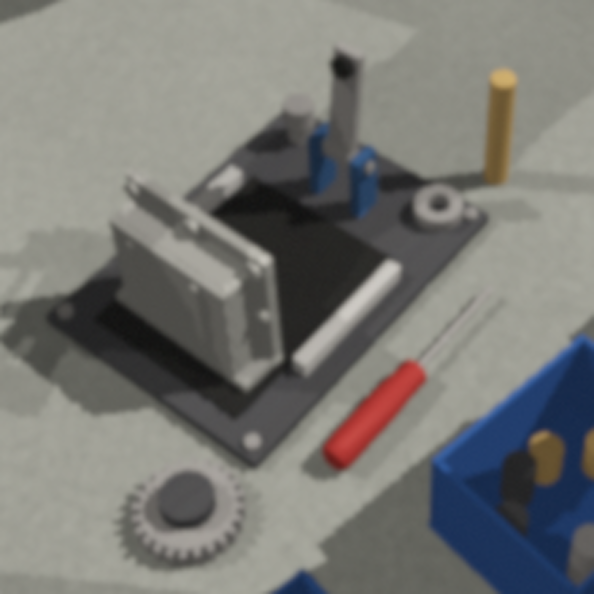

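c1 shows the fixture corners at crop px (110,203), (602,122), (662,467) and (172,562), with the arm bar top at (222,342). The cover flange top runs (510,178)–(548,425). c2 confirms the bar leans away from the cover and the cover's back is plain.

```bash
python3 - <<'E'
from meas import *
from scipy.spatial.transform import Rotation as Ro
P=manip.camera_params('top')
px=lambda a:np.array(a,float)/5+[280,180]
C=ray(P,px([(110,203),(172,562),(602,122),(662,467)]),12)[:,:2]
print(C.round(1)); print([np.linalg.norm(C[a]-C[b]).round(1) for a,b in((0,1),(2,3),(0,2),(1,3))])
c=C.mean(0); e=C[0]+C[1]-C[2]-C[3]; f=C[1]-C[0]+C[3]-C[2]
yaw=np.arctan2(e[1],e[0]); f=-f if f@[-e[1],e[0]]<0 else f
yf=np.arctan2(-f[0],f[1]); print('c',c,'yaw deg',np.degrees([yaw,yf]))
yw=(yaw+yf)/2; X=np.array([np.cos(yw),np.sin(yw)]);Y=np.array([-X[1],X[0]])
toF=lambda p:(np.c_[(p-c)@X,(p-c)@Y]).round(1)
F=ray(P,px([(505,178),(548,425)]),135)[:,:2]; print('flange top',F,toF(F)); d=F[0]-F[1]; print('cover yaw-ish',np.degrees(np.arctan2(d[1],d[0])))
B=ray(P,px([(222,342)]),170)[:,:2]; print('bar tip',toF(B))
for n,q,z in(('bearing',(163,247),14),('socket',(207,489),42),('drift',(35,232),120),('gear',(692,120),32),('cheeks',(240,312),78),('cheeks',(245,390),78)): print(n,toF(ray(P,px([q]),z)[:,:2]))
# cloud of cover top in the fixture frame
for nm in('top0','scene0'):
    w=np.load(nm+'.npz')['w'].reshape(-1,3); w=w[np.isfinite(w[:,2])]
    t=w[(w[:,2]>100)&(w[:,2]<145)]; q=toF(t[:,:2]); k=(np.abs(q[:,0]+90)<60)&(np.abs(q[:,1])<90); q=q[k]
    print(nm,k.sum(),np.percentile(q,[1,10,50,90,99],axis=0).round(0).tolist())
    t=w[(w[:,2]>80)&(w[:,2]<200)]; q=toF(t[:,:2]); k=(np.abs(q[:,0]-110)<60)&(np.abs(q[:,1])<30)
    if k.sum()>5:
        q=q[k];zz=t[k,2]; print('bar',k.sum(),np.polyfit(zz,q[:,0],1),np.median(q[:,1]),zz.max())
s=manip.read_state(); R=Ro.from_euler('xyz',s['eef_rot']).as_matrix(); print(R.round(3))
a=c-90*X; print('cover centre w',a, 'jaw deg',np.degrees(np.arctan2(R[1,2],R[0,2])))
for x in(-150,-70,-20,0,90,150): print(x,(c+x*X).round(0))
E
```

```text
[[ 634.5   25.6]
 [ 417.6  -11.4]
 [ 683.5 -273.2]
 [ 474.  -305.8]]
[np.float64(220.1), np.float64(212.1), np.float64(302.8), np.float64(299.7)]
c [ 552.39304793 -141.2225731 ] yaw deg [100.08184841  99.27588067]
flange top [[ 631.68268542 -199.78657124]
 [ 491.55232062 -222.10130726]] [[-71.1 -68.3]
 [-69.5  73.6]]
cover yaw-ish 9.047964248580412
bar tip [[104.3  -0.7]]
bearing [[123.6 -76.8]]
socket [[123.2  72.8]]
drift [[196.7 -85.1]]
gear [[-202.2  -96.4]]
cheeks [[ 87.5 -24. ]]
cheeks [[92.5 21.3]]
top0 638 [[-105.0, -67.0], [-100.0, -51.0], [-82.0, 0.0], [-66.0, 51.0], [-63.0, 66.0]]
bar 97 [ 0.14102214 80.87704164] -1.3 181.5544621325404
scene0 1589 [[-110.0, -72.0], [-107.0, -59.0], [-86.0, -9.0], [-72.0, 47.0], [-67.0, 63.0]]
bar 429 [ 0.10993131 79.96342285] -7.6 172.3056783664686
[[-0.     0.897  0.443]
 [ 0.001  0.443 -0.897]
 [-1.     0.    -0.001]]
cover centre w [ 567.52436619 -229.94147305] jaw deg -63.71327861013808
-150 [ 578. -289.]
-70 [ 564. -210.]
-20 [ 556. -161.]
0 [ 552. -141.]
90 [537. -53.]
150 [527.   7.]
```

Emit:
{"api": "jog_arm", "payload": {
  "moves": [
    [[33,19,0,0,0,7.3],[33,19,0,0,0,7.3],[33,19,0,0,0,7.3],[33,19,0,0,0,7.3],[33,19,0,0,0,7.3]]
  ],
  "gripper": -1
}}

```text
clock: 0.6
eef_pos: [409.8, -395.8, 194.6]
eef_rot: [3.097, 1.567, 2.637]
wrist_force: [0.2, -1.4, -0.6]
finger_gap: 57.5
```

Emit:
{"api": "jog_arm", "payload": {
  "moves": [
    [[33,19,0,0,0,7.3],[33,19,0,0,0,7.3],[33,19,0,0,0,7.3],[33,19,0,0,0,7.3],[33,19,0,0,0,7.3]]
  ]
}}

```text
clock: 1.1
eef_pos: [580.7, -295.2, 192.9]
eef_rot: [2.873, 1.564, 3.077]
wrist_force: [-0.5, 0.5, 1.0]
finger_gap: 17.5
```

Emit:
{"api": "jog_arm", "payload": {
  "moves": [
    [[-5,-2,-35,0,0,-2.6],[0,0,-30,0,0,0],[0,0,-11,0,0,0],[0,0,0,0,0,0]]
  ]
}}

```text
clock: 1.5
eef_pos: [579.2, -293.0, 113.3]
eef_rot: [2.77, 1.563, 2.938]
wrist_force: [0.7, -0.1, -0.6]
finger_gap: 0.6
```

```bash
python3 - <<'E'
from h import *
s=manip.read_state(); print(s['eef_pos'],s['eef_rot'],s['finger_gap'])
im,d,P=snap('top'); im2,_,_=snap('scene')
a=cv2.resize(im[180:310,300:440],None,fx=4,fy=4); b=cv2.resize(im2[170:390,150:370],None,fx=1.8,fy=1.8)
h=max(a.shape[0],b.shape[0]); z=lambda q:cv2.copyMakeBorder(q,0,h-q.shape[0],0,0,0)
o=np.hstack([z(a),z(b)]); o=cv2.resize(o,None,fx=800/o.shape[1],fy=800/o.shape[1]); cv2.imwrite('pics/d1.png',o)
E
```

```text
[ 579.24860875 -293.00780566  113.32135982] [2.76998155 1.56331777 2.93819917] 0.6380710479807032
```

View pics/d1.png

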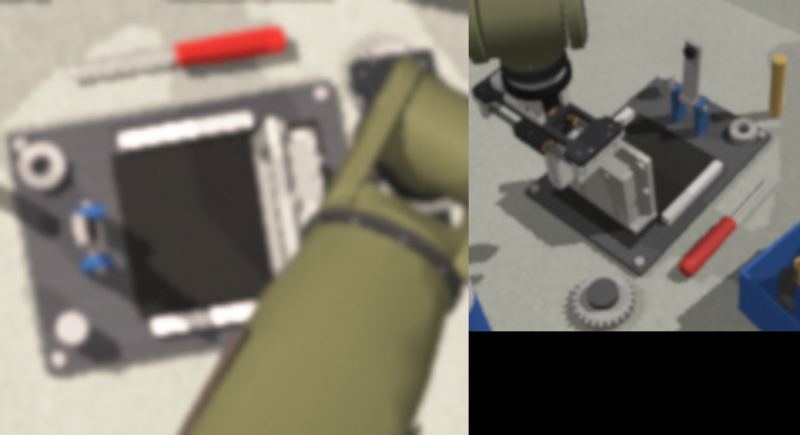

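The fingers sit behind the cover's back, roughly centred and with clearance. I'll approach it and make contact.

Emit:
{"api": "jog_arm", "payload": {
  "moves": [
    [[-6,12,3,0,0,0],[-2,12,0,0,0,0],[-1,5,0,0,0,0],[0,0,0,0,0,0]]
  ]
}}

```text
clock: 2.0
eef_pos: [571.9, -265.0, 123.8]
eef_rot: [-1.287, 1.567, -1.121]
wrist_force: [-0.2, -0.2, 0.1]
finger_gap: 0.5
```

Emit:
{"api": "jog_arm", "payload": {
  "moves": [
    [[-1,4,-4,0,0,0],[-1,5,0,0,0,0],[-1,5,0,0,0,0],[-1,5,0,0,0,0]]
  ]
}}

```text
clock: 2.4
eef_pos: [567.9, -245.6, 119.7]
eef_rot: [-1.225, 1.566, -1.06]
wrist_force: [0.6, 0.1, 0.3]
finger_gap: 0.4
```

Emit:
{"api": "jog_arm", "payload": {
  "moves": [
    [[-1,7,0,0,0,0],[-1,7,0,0,0,0],[0,0,0,0,0,0]]
  ]
}}

```text
clock: 2.7
eef_pos: [565.6, -229.6, 119.7]
eef_rot: [-1.242, 1.567, -1.076]
wrist_force: [-0.4, -0.5, 0.2]
finger_gap: 0.7
```

```bash
python3 - <<'E'
from h import *
s=manip.read_state(); print(s['eef_pos'],s['wrist_force'])
im2,_,_=snap('scene')
b=cv2.resize(im2[170:390,150:370],None,fx=2.7,fy=2.7); cv2.imwrite('pics/d2.png',b)
E
```

```text
[ 565.63260169 -229.57531726  119.7072847 ] [-0.35996921 -0.50096862  0.1546479 ]
```

View pics/d2.png

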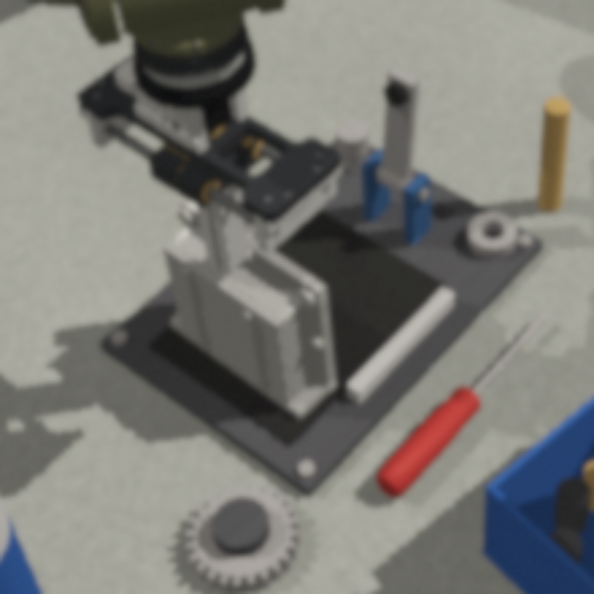

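The cover is leaning forward without sliding, so I'll keep pushing.

Emit:
{"api": "jog_arm", "payload": {
  "moves": [
    [[-1,6,0,0,0,0],[-1,6,0,0,0,0],[-1,6,0,0,0,0]]
  ]
}}

```text
clock: 3.05
eef_pos: [562.6, -211.6, 119.9]
eef_rot: [-1.185, 1.566, -1.02]
wrist_force: [0.8, -0.6, -0.9]
finger_gap: 0.4
```

Emit:
{"api": "jog_arm", "payload": {
  "moves": [
    [[-1,6,0,0,0,0],[-1,6,0,0,0,0],[0,0,0,0,0,0],[0,0,0,0,0,0],[0,0,0,0,0,0]]
  ]
}}

```text
clock: 3.55
eef_pos: [560.3, -197.6, 119.9]
eef_rot: [-1.217, 1.566, -1.051]
wrist_force: [-0.3, -0.2, -0.6]
finger_gap: 0.6
```

```bash
python3 - <<'E'
from h import *
s=manip.read_state(); print(s['eef_pos'],s['wrist_force'])
im2,_,_=snap('scene')
b=cv2.resize(im2[170:390,150:370],None,fx=2.7,fy=2.7); cv2.imwrite('pics/d3.png',b)
E
```

```text
[ 560.29771589 -197.5998675   119.92447043] [-0.29305322 -0.18392425 -0.61376084]
```

View pics/d3.png

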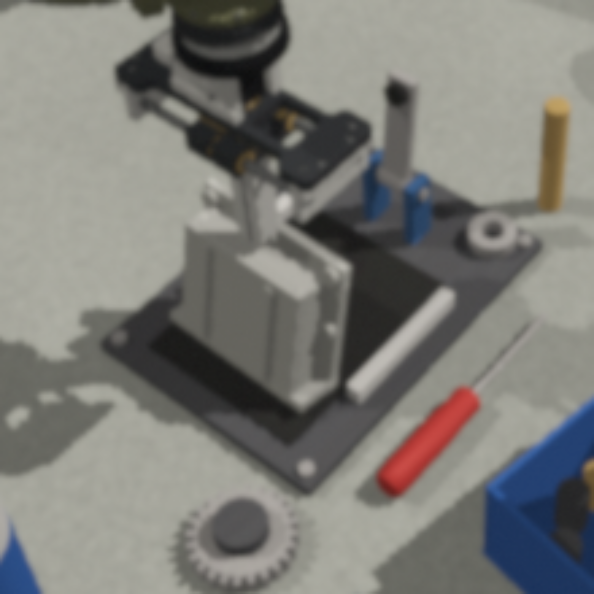

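```bash
python3 - <<'E'
from h import *
s=manip.read_state(); p=s['eef_pos']
P=manip.camera_params('scene'); K=np.array([[P['fx'],0,P['cx']],[0,P['fy'],P['cy']],[0,0,1]])
for z in(0,-19): 
  u=cv2.projectPoints(np.array([p+[0,0,z]]),P['rvec'],P['tvec'],K,None)[0].ravel(); print(u,(u-[150,170])*2.7)
im,d,P=snap('scene'); w=cloud(d,P)
R=cv2.Rodrigues(np.array(P['rvec']))[0]; print('cam',-R.T@np.ravel(P['tvec']))
for c in [(200,250),(240,310),(235,350),(285,350),(275,265),(225,228),(258,215)]:
  u,v=int(c[0]/2.7+150),int(c[1]/2.7+170); print(c,np.nanmedian(w[v-1:v+2,u-1:u+2].reshape(-1,3),0).round(0))
c0=np.array([552.4,-141.2]);X=np.array([np.cos(1.732),np.sin(1.732)]);Y=np.array([-X[1],X[0]])
f=np.dstack([(w[...,:2]-c0)@X,(w[...,:2]-c0)@Y,w[...,2]])
k=(abs(f[...,1])<60)&(abs(f[...,0]+80)<70)&(f[...,2]>20)
for y in(-50,-20,20,50):
  q=f[k&(abs(f[...,1]-y)<10)]; q=q[q[:,2].argsort()]
  for a in range(20,180,12):
    g=q[(q[:,2]>=a)&(q[:,2]<a+12)]
    if len(g): print(y,a+6,len(g),np.percentile(g[:,0],[10,50,90]).round(0))
E
```

```text
[246.79567152 259.04409504] [261.34831309 240.4190566 ]
[247.70519789 265.21716635] [263.8040343  257.08634914]
cam [1143.41749473 -552.92785253  894.94231259]
(200, 250) [ 530. -233.  112.]
(240, 310) [ 569. -232.   81.]
(235, 350) [ 573. -242.   38.]
(285, 350) [ 618. -228.   73.]
(275, 265) [ 586. -206.  122.]
(225, 228) [ 531. -210.  120.]
(258, 215) [ 574. -207.  167.]
-50 26 43 [-107. -105.  -80.]
-50 38 63 [-105. -101.  -77.]
-50 50 65 [-102.  -99.  -76.]
-50 62 50 [-100.  -97.  -80.]
-50 74 63 [-97. -94. -75.]
-50 86 63 [-94. -91. -66.]
-50 98 64 [-91. -88. -64.]
-50 110 64 [-89. -86. -64.]
-50 122 173 [-85. -71. -52.]
-50 134 42 [-52. -48. -43.]
-20 26 22 [-107. -106. -104.]
-20 38 29 [-105. -103. -102.]
-20 50 27 [-102. -100.  -98.]
-20 62 24 [-99. -98. -96.]
-20 74 35 [-97. -95. -93.]
-20 86 26 [-94. -93. -91.]
-20 98 35 [-91. -90. -88.]
-20 110 33 [-89. -87. -85.]
-20 122 168 [-84. -68. -52.]
-20 134 51 [-61. -49. -43.]
-20 146 29 [-67. -59. -53.]
-20 158 32 [-68. -60. -52.]
-20 170 32 [-67. -60. -53.]
-20 182 28 [-68. -61. -54.]
20 26 25 [-106. -105. -103.]
20 38 35 [-106. -103. -102.]
20 50 37 [-104. -100.  -99.]
20 62 40 [-101.  -98.  -95.]
20 74 41 [-97. -95. -93.]
20 86 38 [-96. -92. -90.]
20 98 39 [-93. -89. -87.]
20 110 38 [-90. -87. -85.]
20 122 101 [-85. -77. -64.]
20 134 2 [-68. -68. -68.]
20 146 5 [-70. -69. -68.]
20 158 3 [-69. -69. -68.]
20 170 5 [-69. -68. -68.]
20 182 4 [-69. -68. -68.]
50 26 21 [-105. -104. -103.]
50 38 25 [-103. -102. -100.]
50 50 26 [-101.  -99.  -98.]
50 62 27 [-98. -96. -95.]
50 74 19 [-95. -94. -92.]
50 86 26 [-93. -92. -89.]
50 98 25 [-90. -88. -87.]
50 110 32 [-88. -85. -82.]
50 122 131 [-83. -65. -51.]
50 134 47 [-55. -48. -43.]
```

```bash
python3 - <<'E'
from h import *
print(manip.tcp_to_tips, [a for a in dir(manip) if a[0]!='_'])
s=manip.read_state(); print(s['eef_pos'],s['eef_rot'],s['wrist_force'],s['moment'])
E
```

```text
19.0 ['Unreachable', 'camera', 'camera_params', 'read_state', 'sign_off', 'tcp_to_tips']
[ 560.30150745 -197.718612    119.87709579] [-1.22526742  1.56568912 -1.05928397] [ 1.13778502 -1.41251391 -0.4133102 ] [-0.12728219 -0.09108033 -0.01553993]
```

Emit:
{"api": "jog_arm", "payload": {
  "moves": [
    [[1,-6,0,0,0,0],[1,-6,0,0,0,0],[1,-6,0,0,0,0],[1,-6,0,0,0,0],[1,-6,0,0,0,0]]
  ]
}}

```text
clock: 4.15
eef_pos: [565.6, -230.7, 119.9]
eef_rot: [-1.229, 1.566, -1.063]
wrist_force: [-0.3, 0.4, 0.9]
finger_gap: 0.5
```

Emit:
{"api": "jog_arm", "payload": {
  "moves": [
    [[1,-6,0,0,0,0],[1,-6,0,0,0,0],[1,-6,0,0,0,0],[2,-10,0,0,0,0],[2,-10,0,0,0,0]]
  ]
}}

```text
clock: 4.65
eef_pos: [573.1, -271.7, 119.7]
eef_rot: [-1.228, 1.566, -1.063]
wrist_force: [-0.2, -0.2, 0.5]
finger_gap: 0.9
```

Emit:
{"api": "jog_arm", "payload": {
  "moves": [
    [[2,-10,0,0,0,0],[2,-10,0,0,0,0],[0,0,0,0,0,0]]
  ]
}}

```text
clock: 4.95
eef_pos: [577.5, -295.1, 119.5]
eef_rot: [-1.242, 1.566, -1.078]
wrist_force: [-0.7, 0.8, 0.1]
finger_gap: 0.3
```

```bash
cat > prof.py <<'E'
from h import *
s=manip.read_state(); print(s['eef_pos'],s['wrist_force'])
im,d,P=snap('scene'); w=cloud(d,P)
c0=np.array([552.4,-141.2]);X=np.array([np.cos(1.732),np.sin(1.732)]);Y=np.array([-X[1],X[0]])
f=np.dstack([(w[...,:2]-c0)@X,(w[...,:2]-c0)@Y,w[...,2]])
print('tcp F',(s['eef_pos'][:2]-c0)@X,(s['eef_pos'][:2]-c0)@Y)
k=(abs(f[...,1])<60)&(abs(f[...,0]+80)<100)&(f[...,2]>20)
for y in(-50,0):
  q=f[k&(abs(f[...,1]-y)<10)]
  for a in range(20,180,12):
    g=q[(q[:,2]>=a)&(q[:,2]<a+12)]
    if len(g): print(y,a+6,len(g),np.percentile(g[:,0],[10,50,90]).round(0))
E
python3 prof.py; python3 - <<'E'
from h import *
im,_,_=snap('scene'); cv2.imwrite('pics/d4.png',cv2.resize(im[170:390,150:370],None,fx=2.7,fy=2.7))
E
```

```text
[ 577.49666274 -295.07103677  119.50356877] [-0.67921881  0.754298    0.10269753]
tcp F -155.90424292222215 -0.073994886913911
-50 26 53 [-108. -102.  -81.]
-50 38 50 [-109. -103.  -80.]
-50 50 59 [-108. -102.  -80.]
-50 62 55 [-109. -105.  -85.]
-50 74 54 [-108. -103.  -87.]
-50 86 62 [-108. -102.  -80.]
-50 98 59 [-109. -105.  -80.]
-50 110 65 [-108. -101.  -81.]
-50 122 153 [-106.  -92.  -76.]
-50 134 45 [-77. -73. -69.]
0 26 22 [-109. -107. -107.]
0 38 19 [-108. -107. -106.]
0 50 24 [-108. -107. -106.]
0 62 20 [-108. -107. -106.]
0 74 24 [-108. -107. -106.]
0 86 20 [-108. -107. -106.]
0 98 13 [-108. -107. -106.]
0 110 5 [-108. -107. -107.]
0 122 1 [-167. -167. -167.]
0 134 21 [-168. -168. -167.]
0 146 25 [-168. -167. -167.]
0 158 29 [-168. -168. -167.]
0 170 25 [-168. -167. -167.]
0 182 24 [-169. -167. -166.]
```

View pics/d4.png

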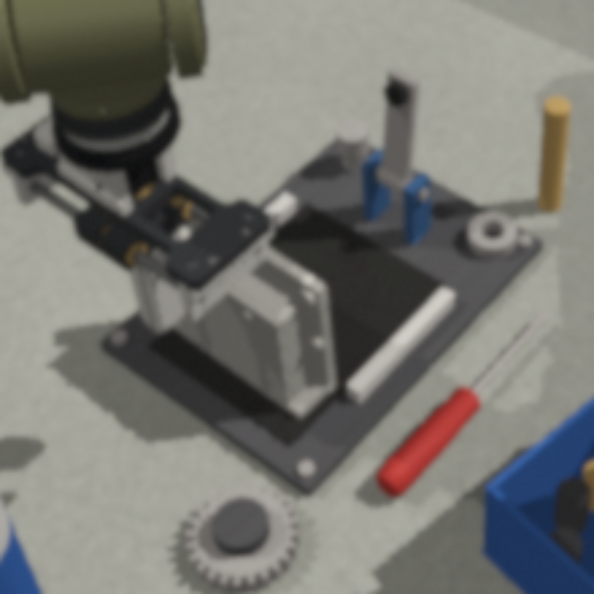

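The lean came from the finger riding over the back's top onto the flange. I backed off and the cover is standing again. The closed fingertips end higher than assumed, so I'll lower them and measure the tip height.

Emit:
{"api": "jog_arm", "payload": {
  "moves": [
    [[0,0,-13,0,0,0],[0,0,-12,0,0,0],[0,0,0,0,0,0]]
  ]
}}

```text
clock: 5.35
eef_pos: [577.2, -292.7, 91.9]
eef_rot: [-1.329, 1.567, -1.163]
wrist_force: [0.2, -0.0, 0.2]
finger_gap: 0.6
```

```bash
python3 prof.py; python3 - <<'E'
from h import *
im,d,P=snap('scene'); w=cloud(d,P); s=manip.read_state(); p=s['eef_pos']
k=(np.hypot(w[...,0]-p[0],w[...,1]-p[1])<25)&(w[...,2]>20)
q=w[k]; print(len(q)); 
for a in range(20,200,5):
  g=q[(q[:,2]>=a)&(q[:,2]<a+5)]
  if len(g): print(a,len(g),g.mean(0).round(0),g[:,:2].min(0).round(),g[:,:2].max(0).round())
E
```

```text
[ 577.16359106 -292.74799598   91.94713795] [ 0.22709616 -0.03941166  0.21902532]
tcp F -153.55786069004716 -0.11810444226718517
-50 26 49 [-109. -105.  -82.]
-50 38 55 [-109. -101.  -81.]
-50 50 57 [-108. -104.  -80.]
-50 62 55 [-109. -105.  -84.]
-50 74 61 [-108. -102.  -85.]
-50 86 59 [-108. -104.  -85.]
-50 98 61 [-108. -101.  -80.]
-50 110 65 [-108. -100.  -83.]
-50 122 152 [-106.  -91.  -77.]
-50 134 48 [-77. -74. -69.]
0 26 20 [-108. -107. -107.]
0 38 22 [-108. -107. -106.]
0 50 21 [-108. -107. -107.]
0 62 15 [-108. -108. -107.]
0 74 8 [-108. -107. -107.]
0 98 6 [-166. -165. -164.]
0 110 21 [-166. -165. -164.]
0 122 24 [-166. -165. -165.]
0 134 26 [-166. -165. -164.]
0 146 23 [-166. -165. -164.]
0 158 22 [-166. -165. -164.]
0 170 7 [-166. -165. -164.]
1424
95 1 [ 577. -303.   98.] [ 577. -303.] [ 577. -303.]
100 7 [ 578. -304.  103.] [ 572. -306.] [ 584. -303.]
105 11 [ 583. -301.  108.] [ 573. -306.] [ 590. -283.]
110 25 [ 585. -298.  112.] [ 569. -307.] [ 592. -286.]
115 32 [ 585. -298.  118.] [ 569. -307.] [ 593. -284.]
120 20 [ 586. -298.  123.] [ 569. -306.] [ 593. -284.]
125 29 [ 584. -300.  128.] [ 569. -307.] [ 593. -285.]
130 21 [ 587. -297.  132.] [ 573. -307.] [ 593. -286.]
135 30 [ 585. -300.  137.] [ 569. -307.] [ 594. -286.]
140 24 [ 586. -300.  142.] [ 569. -306.] [ 593. -289.]
145 19 [ 584. -302.  148.] [ 570. -307.] [ 592. -291.]
150 25 [ 585. -301.  152.] [ 569. -306.] [ 592. -294.]
155 19 [ 583. -303.  158.] [ 570. -306.] [ 593. -296.]
160 7 [ 586. -303.  163.] [ 577. -305.] [ 592. -300.]
165 9 [ 587. -301.  167.] [ 579. -304.] [ 593. -291.]
170 7 [ 589. -296.  173.] [ 583. -304.] [ 594. -288.]
175 4 [ 591. -293.  178.] [ 590. -295.] [ 592. -290.]
190 2 [ 599. -288.  192.] [ 599. -296.] [ 599. -280.]
195 8 [ 600. -289.  197.] [ 599. -300.] [ 601. -280.]
```

Emit:
{"api": "jog_arm", "payload": {
  "moves": [
    [[-2,12,-5,0,0,0],[-2,12,0,0,0,0],[-1,7,0,0,0,0],[-1,5,0,0,0,0],[0,0,0,0,0,0]]
  ]
}}

```text
clock: 5.95
eef_pos: [571.6, -253.2, 89.5]
eef_rot: [-1.004, 1.564, -0.837]
wrist_force: [-0.3, -0.9, -0.1]
finger_gap: 0.5
```

Emit:
{"api": "jog_arm", "payload": {
  "moves": [
    [[-1,6,0,0,0,0],[-1,6,0,0,0,0],[0,0,0,0,0,0]]
  ]
}}

```text
clock: 6.25
eef_pos: [569.8, -240.8, 90.3]
eef_rot: [-0.969, 1.562, -0.802]
wrist_force: [0.4, -1.5, -0.0]
finger_gap: 0.4
```

```bash
python3 prof.py
```

```text
[ 569.84585579 -240.78918796   90.30821227] [ 0.44798515 -1.5073655  -0.04067224]
tcp F -101.09816567582715 -1.2349657594700778
-50 26 50 [-107. -105.  -78.]
-50 38 66 [-105. -103.  -78.]
-50 50 67 [-104.  -99.  -79.]
-50 62 59 [-102.  -99.  -77.]
-50 74 54 [-100.  -97.  -78.]
-50 86 70 [-98. -95. -71.]
-50 98 60 [-96. -94. -72.]
-50 110 68 [-94. -92. -68.]
-50 122 171 [-91. -75. -59.]
-50 134 40 [-58. -55. -51.]
0 26 28 [-107. -106. -104.]
0 38 27 [-105. -104. -103.]
0 50 29 [-103. -102. -101.]
0 62 29 [-101. -100.  -99.]
0 74 26 [-99. -98. -97.]
0 86 12 [-97. -96. -94.]
0 98 11 [-113. -112.  -94.]
0 110 25 [-114. -113. -112.]
0 122 34 [-114. -112.  -87.]
0 134 28 [-114. -113. -112.]
0 146 31 [-114. -112. -112.]
0 158 22 [-113. -112. -111.]
0 170 8 [-113. -112. -111.]
```

The push is now properly on the back (about 9° of lean, foot unmoved), so I'll continue.

Emit:
{"api": "jog_arm", "payload": {
  "moves": [
    [[-1,6,-1,0,0,0],[-1,6,0,0,0,0],[-1,6,0,0,0,0],[0,0,0,0,0,0]]
  ]
}}

```text
clock: 6.7
eef_pos: [566.4, -221.6, 88.9]
eef_rot: [-0.972, 1.562, -0.806]
wrist_force: [0.3, 0.2, -0.5]
finger_gap: 0.4
```

Emit:
{"api": "jog_arm", "payload": {
  "moves": [
    [[-1,5,0,0,0,0],[-1,5,0,0,0,0],[0,0,0,0,0,0]]
  ]
}}

```text
clock: 7.0
eef_pos: [564.2, -210.4, 88.8]
eef_rot: [-0.975, 1.563, -0.809]
wrist_force: [0.3, -1.0, 0.1]
finger_gap: 0.6
```

```bash
python3 prof.py
```

```text
[ 564.1527666  -210.41525276   88.75987707] [ 0.31720168 -0.95335874  0.08366227]
tcp F -70.20425738438807 -0.4908992932382562
-50 26 39 [-69. -67. -31.]
-50 38 44 [-68. -67. -20.]
-50 50 336 [-62. -27.  10.]
-50 62 12 [-65. -48. -11.]
0 26 23 [-68. -67. -66.]
0 38 25 [-67. -67. -66.]
0 50 274 [-62. -29.  10.]
0 62 18 [-66. -28.  -4.]
0 98 9 [-83. -82. -80.]
0 110 28 [-83. -82. -81.]
0 122 28 [-83. -82. -80.]
0 134 26 [-83. -82. -80.]
0 146 26 [-83. -82. -81.]
0 158 25 [-82. -82. -81.]
0 170 8 [-82. -82. -80.]
```

The cover is lying at z≈55 with its rear edge at fixture x≈-68. Next I rise, cross over, and come down behind the hold-down arm.

Emit:
{"api": "jog_arm", "payload": {
  "moves": [
    [[2,-8,40,0,0,0],[0,0,45,0,0,0],[0,0,45,0,0,0],[0,0,10,0,0,0],[0,0,0,0,0,0]]
  ]
}}

```text
clock: 7.55
eef_pos: [564.6, -218.7, 232.5]
eef_rot: [-1.215, 1.565, -1.049]
wrist_force: [0.6, 0.6, -0.7]
finger_gap: 0.5
```

```bash
python3 - <<'E'
from h import *
s=manip.read_state(); print(s['eef_pos'],s['eef_rot'])
im,d,P=snap('scene'); w=cloud(d,P)
cv2.imwrite('pics/d5.png',cv2.resize(im[170:390,150:370],None,fx=2.7,fy=2.7))
c0=np.array([552.4,-141.2]);X=np.array([np.cos(1.732),np.sin(1.732)]);Y=np.array([-X[1],X[0]])
f=np.dstack([(w[...,:2]-c0)@X,(w[...,:2]-c0)@Y,w[...,2]])
q=f[(abs(f[...,2]-55)<6)&(abs(f[...,0]+10)<75)&(abs(f[...,1])<75)]
r=cv2.minAreaRect(q[:,:2].astype(np.float32)); print(r, np.polyfit(q[:,0],q[:,2],1),np.polyfit(q[:,1],q[:,2],1))
q=f[(f[...,2]>85)&(f[...,2]<180)&(abs(f[...,0]-100)<40)&(abs(f[...,1])<30)]
print(len(q),np.polyfit(q[:,2],q[:,0],1),q.max(0),q.min(0))
E
```

```text
[ 564.5856331  -218.74974132  232.48421954] [-1.21460434  1.56543109 -1.04853465]
((-14.677501678466797, -2.8390350341796875), (139.5546112060547, 108.20790100097656), 89.74185943603516) [3.58770425e-04 5.35686884e+01] [1.07756460e-03 5.35687169e+01]
404 [ 0.11316722 79.50163323] [109.58050421   9.57801597 172.24622398] [ 85.7782221  -18.69185543  85.17574784]
```

View pics/d5.png

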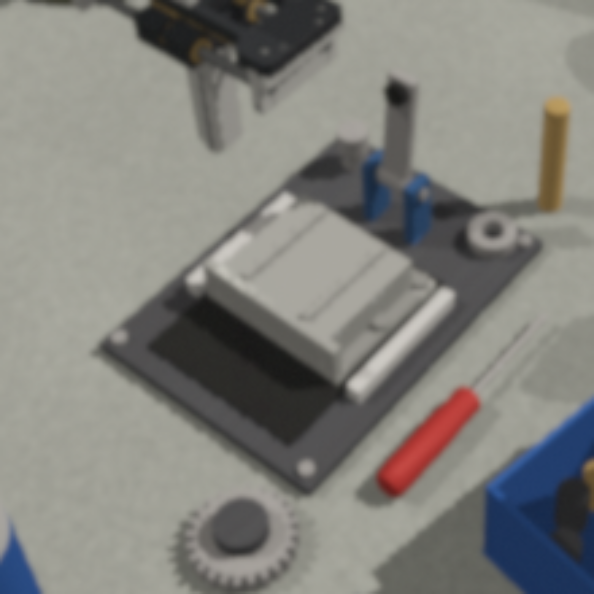

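The cover lies flat and square between the rails, and the other parts haven't moved. Moving to the arm.

Emit:
{"api": "jog_arm", "payload": {
  "moves": [
    [[-7,45,0,0,0,0],[-7,45,0,0,0,0],[-7,45,0,0,0,0],[-7,45,0,0,0,0],[-7,45,0,0,0,0]]
  ]
}}

```text
clock: 8.1
eef_pos: [524.8, 9.0, 221.4]
eef_rot: [-3.098, 1.56, -2.94]
wrist_force: [0.8, 0.9, -0.9]
finger_gap: 0.5
```

Emit:
{"api": "jog_arm", "payload": {
  "moves": [
    [[0,0,0,0,0,0],[0,0,0,0,0,0]]
  ]
}}

```text
clock: 8.3
eef_pos: [523.0, 13.7, 218.2]
eef_rot: [3.082, 1.555, -3.037]
wrist_force: [0.3, -0.3, 0.1]
finger_gap: 0.8
```

Emit:
{"api": "jog_arm", "payload": {
  "moves": [
    [[5,0,-40,0,0,0],[0,0,-40,0,0,0],[0,0,-6,0,0,0],[0,0,0,0,0,0]]
  ]
}}

```text
clock: 8.7
eef_pos: [527.7, 10.6, 127.8]
eef_rot: [3.078, 1.553, -3.045]
wrist_force: [-0.5, 0.1, 1.8]
finger_gap: 0.4
```

```bash
cat > bar.py <<'E'
from h import *
s=manip.read_state(); p=s['eef_pos']
im,d,P=snap('scene'); w=cloud(d,P)
c0=np.array([552.4,-141.2]);X=np.array([np.cos(1.732),np.sin(1.732)]);Y=np.array([-X[1],X[0]])
f=np.dstack([(w[...,:2]-c0)@X,(w[...,:2]-c0)@Y,w[...,2]])
print('tcp F',(p[:2]-c0)@X,(p[:2]-c0)@Y,p[2],s['eef_rot'],s['wrist_force'])
k=(f[...,2]>60)&(f[...,2]<190)&(f[...,0]>-40)&(f[...,0]<185)&(abs(f[...,1])<25)
q=f[k]
for a in range(60,190,10):
  g=q[(q[:,2]>=a)&(q[:,2]<a+10)]
  if len(g): print(a+5,len(g),np.percentile(g[:,0],[2,25,50,75,98]).round(0),np.percentile(g[:,1],[5,95]).round(0))
E
python3 bar.py
```

```text
tcp F 153.8236933178724 0.0350233931351158 127.76183410607533 [ 3.0777045   1.5528189  -3.04453828] [-0.53953549  0.08920437  1.79988022]
65 60 [76. 79. 81. 83. 90.] [-22.  19.]
75 110 [ 76.  83.  86.  90. 100.] [-23.  22.]
85 43 [86. 87. 88. 89. 96.] [-16.  10.]
95 41 [87. 89. 90. 91. 97.] [-17.   6.]
105 40 [88. 90. 91. 92. 96.] [-16.   7.]
115 45 [ 89.  91.  92.  93. 100.] [-16.   8.]
125 43 [ 92.  92.  94.  95. 100.] [-17.   9.]
135 51 [ 92.  94.  96.  97. 143.] [-16.   7.]
145 66 [ 92.  97. 141. 143. 157.] [-15.   7.]
155 87 [ 89.  93. 140. 143. 159.] [-16.   6.]
165 142 [ 89.  97. 102. 142. 158.] [-15.   8.]
175 61 [100. 141. 142. 145. 158.] [-15.  10.]
185 54 [140. 142. 143. 148. 158.] [-15.   8.]
```

Emit:
{"api": "jog_arm", "payload": {
  "moves": [
    [[2,-14,0,0,0,0],[2,-14,0,0,0,0],[1,-8,0,0,0,0],[1,-8,0,0,0,0],[1,-8,0,0,0,0]]
  ]
}}

```text
clock: 9.25
eef_pos: [537.4, -46.8, 133.3]
eef_rot: [-3.074, 1.56, -2.914]
wrist_force: [-0.3, 1.0, -0.3]
finger_gap: 0.3
```

Emit:
{"api": "jog_arm", "payload": {
  "moves": [
    [[1,-8,0,0,0,0],[1,-8,0,0,0,0],[0,0,0,0,0,0]]
  ]
}}

```text
clock: 9.55
eef_pos: [539.6, -65.4, 133.5]
eef_rot: [-3.047, 1.561, -2.888]
wrist_force: [0.5, 0.5, 0.0]
finger_gap: 0.2
```

```bash
python3 bar.py
```

```text
tcp F 76.88171486418896 0.42367165497518644 133.48932037814248 [-3.04706393  1.56052565 -2.88808392] [0.51593084 0.54603114 0.01052833]
65 53 [76. 78. 81. 83. 96.] [-23.  20.]
75 67 [ 76.  79.  82.  88. 100.] [-24.  22.]
85 18 [74. 77. 78. 82. 86.] [-17.   3.]
95 21 [71. 72. 73. 77. 82.] [-16.   4.]
105 21 [66. 67. 68. 70. 76.] [-17.   4.]
115 21 [61. 63. 65. 69. 73.] [-17.   3.]
125 17 [58. 60. 61. 65. 69.] [-16.  -2.]
135 18 [49. 55. 58. 61. 64.] [-17.  -6.]
145 30 [41. 44. 50. 57. 70.] [-17.   3.]
155 112 [40. 45. 56. 66. 82.] [-16.   8.]
165 98 [45. 50. 64. 66. 82.] [-15.   8.]
175 51 [64. 65. 66. 73. 84.] [-14.  10.]
185 49 [63. 65. 66. 70. 84.] [-14.   7.]
```

The bar is at about 1.17 rad and following. I'll keep pushing past 1 rad.

Emit:
{"api": "jog_arm", "payload": {
  "moves": [
    [[1,-8,0,0,0,0],[1,-8,0,0,0,0],[1,-6,0,0,0,0],[0,0,0,0,0,0],[0,0,0,0,0,0]]
  ]
}}

```text
clock: 10.1
eef_pos: [542.8, -88.5, 133.4]
eef_rot: [-3.064, 1.56, -2.905]
wrist_force: [-0.5, -1.4, 0.1]
finger_gap: 0.3
```

```bash
python3 bar.py
```

```text
tcp F 53.55157365978714 1.024312634594578 133.35755481648937 [-3.06436506  1.56020684 -2.90458396] [-0.4577489  -1.35974908  0.06120165]
65 18 [ 77.  78.  81.  91. 100.] [-24.  14.]
75 105 [ 74.  85.  90.  94. 101.] [-24.  21.]
85 25 [63. 71. 76. 78. 81.] [-17.   6.]
95 30 [51. 60. 62. 67. 70.] [-17.   4.]
105 25 [38. 45. 52. 55. 58.] [-17.   6.]
115 28 [23. 37. 42. 46. 49.] [-16.   1.]
125 47 [ 8. 11. 17. 29. 38.] [-16.  -0.]
135 90 [11. 13. 17. 24. 32.] [-17.   6.]
145 25 [13. 40. 42. 42. 46.] [-14.   5.]
155 55 [41. 42. 43. 50. 60.] [-13.  10.]
165 48 [41. 42. 43. 47. 58.] [-13.  12.]
175 54 [40. 41. 42. 47. 57.] [-13.  10.]
185 55 [40. 42. 43. 48. 58.] [-14.  10.]
```

Emit:
{"api": "jog_arm", "payload": {
  "moves": [
    [[0,0,0,0,0,0],[0,0,0,0,0,0],[0,0,0,0,0,0],[0,0,0,0,0,0],[0,0,0,0,0,0]]
  ]
}}

```text
clock: 10.65
eef_pos: [542.8, -87.8, 133.4]
eef_rot: [-3.064, 1.56, -2.903]
wrist_force: [0.9, -0.3, 0.1]
finger_gap: 0.6
```

```bash
python3 bar.py
```

```text
tcp F 54.29498184876339 0.9340606549265836 133.42669086257337 [-3.06374141  1.56022231 -2.90292333] [ 0.85436443 -0.32194525  0.10569679]
65 279 [-15.   8.  37.  67.  89.] [-17.  14.]
75 374 [-13.  19.  56.  85.  99.] [-21.  19.]
85 1 [-4. -4. -4. -4. -4.] [-10. -10.]
135 2 [44. 44. 44. 45. 45.] [3. 5.]
145 16 [42. 42. 42. 43. 52.] [-11.   7.]
155 54 [41. 42. 43. 50. 60.] [-13.  10.]
165 51 [40. 42. 43. 50. 61.] [-13.   8.]
175 54 [41. 42. 43. 50. 60.] [-13.  10.]
185 53 [41. 42. 43. 48. 58.] [-14.   9.]
```

The arm has dropped level. I'll lift clear and check.

Emit:
{"api": "jog_arm", "payload": {
  "moves": [
    [[0,0,40,0,0,0],[0,0,40,0,0,0],[-20,-45,20,0,0,0],[-30,-45,0,0,0,0],[-30,-45,0,0,0,0]]
  ]
}}

```text
clock: 11.2
eef_pos: [466.2, -213.9, 234.8]
eef_rot: [-3.058, 1.559, -2.889]
wrist_force: [0.5, -0.6, 0.6]
finger_gap: 0.4
```

Emit:
{"api": "jog_arm", "payload": {
  "moves": [
    [[-40,-30,0,0,0,0],[-40,-30,0,0,0,0],[0,0,0,0,0,0],[0,0,0,0,0,0]]
  ]
}}

```text
clock: 11.6
eef_pos: [382.5, -277.9, 235.5]
eef_rot: [-2.88, 1.559, -2.717]
wrist_force: [0.2, 0.1, 1.2]
finger_gap: 0.7
```

```bash
python3 bar.py; python3 - <<'E'
from h import *
im,d,P=snap('scene'); im2,_,_=snap('top'); w=cloud(d,P)
a=cv2.resize(im[170:390,150:370],(440,440)); b=cv2.resize(im2[180:310,280:440],(360,292)); b=cv2.copyMakeBorder(b,0,148,0,0,0)
cv2.imwrite('pics/d6.png',np.hstack([a,b]))
c0=np.array([552.4,-141.2]);X=np.array([np.cos(1.732),np.sin(1.732)]);Y=np.array([-X[1],X[0]])
f=np.dstack([(w[...,:2]-c0)@X,(w[...,:2]-c0)@Y,w[...,2]])
q=f[(abs(f[...,2]-55)<5)&(abs(f[...,0]+10)<75)&(abs(f[...,1])<75)]
print(cv2.minAreaRect(q[:,:2].astype(np.float32)),np.median(q[:,2]))
q=f[(f[...,2]>66)&(f[...,2]<90)&(f[...,0]>-30)&(f[...,0]<72)&(abs(f[...,1])<16)]; print('bar z vs x',np.polyfit(q[:,0],q[:,2],1))
E
```

```text
tcp F -107.65641679278978 189.64739828899113 235.54670212182228 [-2.87999485  1.55920976 -2.71725199] [0.18383857 0.05910337 1.21032051]
65 291 [-15.  11.  34.  67.  90.] [-17.  15.]
75 366 [-11.  18.  59.  85.  98.] [-21.  19.]
((-14.849685668945312, -3.573455810546875), (142.06471252441406, 107.46869659423828), 88.61297607421875) 53.57354021420223
bar z vs x [-1.98334168e-02  7.10601591e+01]
```

View pics/d6.png

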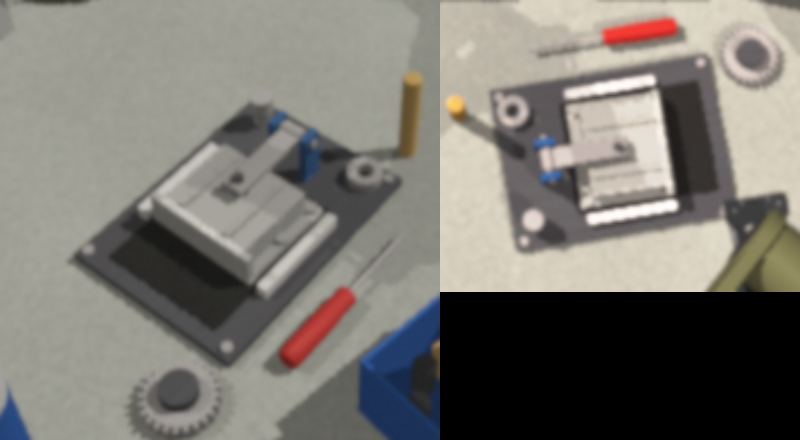

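The cover is flat between the rails with the arm level on its back, the other parts are in place, and the robot is clear.

```bash
python3 -c "
from cell import manip
print(manip.sign_off())"
```

```text
the job is handed in; nothing more can be done
None
```

The job is done and handed in at about 12 s of the 45 s limit. The cover was tipped onto the pad between the rails, then the hold-down arm was pushed over from behind and dropped onto it.

**First push failed:** The finger rode over the top of the cover's back and pushed on the flange, because the shut fingertips measured about 8 mm behind the TCP instead of 19 mm ahead. The cover leaned about 12°. I backed off, it settled upright again, and I pushed lower on the back; it then fell over cleanly.

**Last checks:**
- **Cover:** it lies flat, with its back measured at about 54 mm against the nominal 55. It is about 1° off square, and its rear edge is at fixture x of about -68 mm.
- **Hold-down arm:** it is level to about 0.02 rad, with its pad end on the cover's back.
- **Other parts:** those near the fixture look unmoved in the last picture. The spray can, jar and wrench were outside it and I did not check them again; the arm never went near them.
- **Robot:** it is clear of everything. Every wrist force reading stayed below 2 N.

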